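# Slide the returned carton off the display shelf into the reject drawer

## Task

One flat rectangular cardboard carton in the counter display has to go back to the supplier: slide it along its lane, without lifting it, over the front edge so that it drops into the open drawer below. It must not be crushed: never press on it with more than 25 N. Then push the drawer fully shut, leaving the other goods in the lanes and the things on the counter where they are.

Things in the scene. Friction and masses are not known exactly. Their poses are not given: they have to be found in the camera images.
- stand: Wooden counter display, fixed, 160 mm deep (x) by 252 wide (y). Origin: centre of its underside, on the counter; -x points out of its open front (goods and drawer slide that way), z up. Deck 115 mm above the counter, three lanes along x, 76 mm wide, centred at y = -82, 0, 82 mm; 6 mm walls between them and across the back (inner face x = 74 mm) rise 25 mm above the deck.
- shelf_edge (a point): Middle of the deck's front edge (x = -80 mm of the display, 115 mm above the counter); axes as the display's. Over its last 26 mm the deck ramps up a few mm to a lip, so the carton rises and pitches as it passes. The deck is slippery (friction about 0.25), the carton's top rough (0.9): closed fingertips pressed on it with 6 to 12 N drag it along.
- carton: The carton to move: flat cardboard box, paper strip, 76 mm along x (along the lane) by 70 (y) by 20 high, about 150 g, lying in one of the three lanes of the display, 3 mm free each side and 2 to 10 mm behind: too tight for fingers. Origin: centre of its underside (top 20 mm above). -x points to the lane's open front. Its lid gives 1 mm per 12 N and crushes above 25 N.
- round_tin: Round flat tin, 66 mm across, 20 mm high, lying in one of the three lanes of the display; leave it. Origin: centre of its underside.
- soap_bar: Wrapped bar of soap, 50 by 66 by 22 mm with round edges, lying in one of the three lanes of the display; leave it. Origin: centre of its underside.
- drawer (a joint): Reject drawer under the deck: 0 fully shut, grows as it slides out towards the display's -x, 0.15 m at most; it starts 0.12 to 0.15 m open. Pushing it takes about 3 to 5 N; it stops hard at 0.
- drawer_floor (a point): Centre of the drawer's smooth inner floor, 10 mm above the counter; inside it is 146 mm (x) by 228 mm (y), its side walls are 34 mm high, its front panel rises to 88 mm above the counter, below the deck. It moves with the drawer; axes as the display's.
- drawer_bar (a point): Middle of the drawer's steel bar handle, a bar 120 mm long along y, about 10 mm thick, 68 mm above the counter, 35 mm out in front of the drawer's front panel. It moves with the drawer; axes as the display's. Push on its outer side towards the display's +x.
- sweet_jar: Glass sweet jar, 90 mm across, 130 mm high; leave it. Origin: centre of its underside.
- soda_bottle: Bottle, 66 mm across, 210 mm high; leave it. Origin: centre of its underside.
- mug: White mug, 78 mm across, 85 mm high; leave it. Origin: centre of its underside.
- coin_bowl: Steel bowl for coins, 110 mm across, 35 mm high; leave it. Origin: centre of its underside.
- pickle_can: Can, 74 mm across, 80 mm high; leave it. Origin: centre of its underside.
- soap_pack: White pack, 100 by 65 by 45 mm; leave it. Origin: centre of its underside.
Not all that is in view belongs to the job. There is more than one size of the carton; the job needs the smallest.

How it is judged:
On the way:
1. the carton has dropped off the front edge and lies in the open drawer (x of carton in the frame of drawer_floor between -0.073 and 0.073 m and y of carton in the frame of drawer_floor between -0.114 and 0.114 m and z of carton in the frame of drawer_floor between -0.01 and 0.035 m and value of joint drawer above 0.08 m and linear speed of carton below 0.05 m/s), for 0.2 s.
At the end, for the whole second after the job is handed in: The carton lies at rest inside the drawer (its centre within the drawer's walls, less than 35 mm above the drawer floor), the drawer is shut to within 6 mm, the round tin and the soap are still in their lanes within 20 mm of where they were (x of carton in the frame of drawer_floor between -0.073 and 0.073 m and y of carton in the frame of drawer_floor between -0.114 and 0.114 m and z of carton in the frame of drawer_floor between -0.01 and 0.035 m and value of joint drawer below 0.006 m and linear speed of carton below 0.02 m/s and distance of each of round_tin, soap_bar from where it was at the start of the episode below 0.02 m); the robot touches nothing.
It fails at once if the carton is pressed with more than 25 N by the robot (contact force between any of the fingers, the arm and carton above 25 N).
It fails at once if the carton is lifted more than 15 mm off the deck (z of carton in the frame of stand above 0.13 m).
It fails at once if the tin or the soap in the lanes, or a thing on the counter, is shifted by more than 30 mm (distance of any of round_tin, soap_bar, sweet_jar, soda_bottle, mug, coin_bowl, pickle_can, soap_pack from where it was at the start of the episode above 0.03 m).
It also fails if it takes over 69 s, if anything falls off the work surface, if the arm or the gripper's body presses on something with over 40 N, if the wrist force passes 120 N, or if a joint passes its speed limit or range.

## Robot

A 6-joint arm with a two-finger parallel gripper is mounted at the origin on the work surface. World frame = base frame: x ahead of the robot, y to its left, z up, the work surface at z = 0. Lengths are in m, angles in rad, forces in N, time in s.
With the tool pointing down it reaches from about 0.4 to 0.925 m from the base axis. Payload 12.5 kg.
Tool frame: the origin (TCP) lies midway between the tips of the shut fingers; the grasp point (between the pads) lies robot.grip_point_offset behind it (robot.grip_point_offset is the distance from the TCP to the grasp point, in m); y points along the fingers, z is the direction in which the jaws open and shut, and the axes are right-handed (so a half turn about y gives the same grasp; the last joint's range is limited). The gripper opens to 95 mm and grips with 3 to 60 N. Pads are 20 mm wide; open, the fingers measure 119 mm over their backs; the gripper's body (75 mm by 180 mm) begins 59 mm behind the grasp point.
Start: joints at [1.238, 0.491, 1.559, -0, 1.092, -0.106], TCP at [0.141, 0.609, 0.215] pointing down, gripper open.
Joint ranges: [-3.1, 3.1], [-0.84, 2.19], [0.05, 2.79], [-1.13, 4.28], [0.06, 2.93], [-2.69, 2.69]. Speed limits (rad/s): [2.22, 2.22, 2.79, 3.14, 3.14, 3.14].

## Interface

Orientations are given as a unit quaternion [w, x, y, z].
In Python, from station import robot, vision gives the robot as it stands.
- The arm moves only by the tool jog_arm, never from a script. Its argument "targets" is one flat list of numbers, 6 for each row, row after row: the shift along the tool's x, y, z in cm, then the turn, a rotation vector about the tool's x, y, z in degrees. A call has 1 to 12 rows; each row is the pose to reach, as a shift and turn from the pose commanded when the call began, along the tool's axes at that moment; what a row does not reach only later rows make up. A row lasts 1/10 s, in which the tool goes at most 50 mm and 8.59 degrees, less where a joint would pass 70% of its speed; a pose out of reach is approached as far as the arm can. A call with a gripper value outside its range is refused whole. "gripper" is the gripper command: -1 is fully open, 1 is shut, values between are in proportion, set as the call begins (left out, the last holds). The fingers move at their own pace and stop on an object; "grip_force" is the grip in N (left out, the last holds). Time passes only in rows, so rows that repeat a pose let the fingers close. It gives the time, the measured TCP pose, the force and the opening at its end, in the units of the state.
- robot.read_state(): the state, without advancing time (a new reading comes with each control period).
- vision.capture(name): name is "side" or "top" or "wrist"; returns a dict with "image" (420x560x3 uint8, red, green, blue), "intrinsics" (3x3 intrinsics, pixels), "origin" and "orientation" of the camera in the world. Camera axes: x right, y up, looking along -z (the intrinsics and any distortion apply to the point x, -y, -z); pixel columns grow to the right and rows downward; lengths in m; the calibration is good to about 2 mm. A picture is of the moment at which its call begins. There is no depth.
- robot.job_done(): hands the job in, once; it reports no verdict.
The state is a dict: "time": time; "joint_positions": joint angles; "joint_vel": joint speeds; "tau": joint torques, N m; "ee_pos": TCP position; "orientation": TCP orientation; "contact_force": force on the tool from outside, world axes, zero at the start; "moment": the same for the moment, N m; "grip_width": finger opening in m.
Only numpy, scipy, OpenCV 4.12 (cv2) and the standard library are available. Lean on these libraries where they do the work, as an engineer would, in place of code of your own. Each camera call takes 0.05 s, during which the arm holds its last target. There are 200 camera calls.

## Working session

There is one attempt and no reset: what is moved stays moved. The work goes in short steps, Python scripts to look and compute and a tool call to move; the robot and the scene stay as the last step left them, time stands still between calls to the robot, and variables do not carry over. Pictures are saved under pics/ and viewed, about 8 in all and at most 12, crops included, and the job is handed in when it is done.

Besides the shell and the picture viewer there is one more tool, called after "Emit:" as name(argument=value, ...) on one line, values as JSON. jog_arm: Moves the arm, as the interface text tells. Its arguments: {"type":"object","properties":{"targets":{"type":"array","items":{"type":"number"}},"gripper":{"type":"number"},"grip_force":{"type":"number"}},"required":["targets"]}

```bash
mkdir -p pics
cat > h.py <<'E'
import numpy as np, cv2
from scipy.spatial.transform import Rotation as R
from station import robot, vision
def cap(n,f):
    c=vision.capture(n); cv2.imwrite(f'pics/{f}.png',c['image'][:,:,::-1]); np.save(f'pics/{f}.npy',{k:v for k,v in c.items()},allow_pickle=True); return c
def load(f): return np.load(f'pics/{f}.npy',allow_pickle=True).item()
def rot(q): return R.from_quat([q[1],q[2],q[3],q[0]])
def proj(c,P):
    p=rot(c['orientation']).inv().apply(np.atleast_2d(P)-np.array(c['origin'])); K=np.array(c['intrinsics'])
    q=np.c_[p[:,0],-p[:,1],-p[:,2]]@K.T; return q[:,:2]/q[:,2:]
def atz(c,uv,z):
    K=np.array(c['intrinsics']); uv=np.atleast_2d(uv).astype(float)
    d=np.c_[uv,np.ones(len(uv))]@np.linalg.inv(K).T; d[:,1:]*=-1
    d=rot(c['orientation']).apply(d); o=np.array(c['origin']); return o+d*((z-o[2])/d[:,2:])
E
python3 - <<'E'
from h import *
a=cap('top','top0');b=cap('side','side0')
for c in(a,b): print({k:v for k,v in c.items() if k!='image'})
print(robot.read_state())
E
```

```text
{'intrinsics': array([[518.11571423,   0.        , 280.88545975],
       [  0.        , 518.11571423, 205.6000882 ],
       [  0.        ,   0.        ,   1.        ]]), 'origin': array([ 0.37237218, -0.02394466,  1.6050633 ]), 'orientation': array([-0.69784823, -0.045502  ,  0.03445807,  0.71396782])}
{'intrinsics': array([[384.63910236,   0.        , 282.2657997 ],
       [  0.        , 384.63910236, 213.13442129],
       [  0.        ,   0.        ,   1.        ]]), 'origin': array([ 0.39329297, -0.95310024,  0.89060874]), 'orientation': array([ 0.90428395,  0.41623812, -0.03278669, -0.08911449])}
{'time': 0.1, 'joint_positions': array([ 1.23838905e+00,  4.91536209e-01,  1.55941826e+00, -1.01614850e-05,
        1.09171718e+00, -1.05594090e-01]), 'joint_vel': array([ 0.00057123, -0.00150926, -0.00209212, -0.00043931,  0.00093389,
        0.0008581 ]), 'tau': array([ 3.39197155e-03, -6.13620043e+01, -2.58613282e+01,  6.94717071e-02,
        4.68941603e-02, -3.23355584e-05]), 'ee_pos': array([0.14044585, 0.60877559, 0.214087  ]), 'orientation': array([-0.70219161,  0.70293773, -0.0800969 ,  0.07993737]), 'contact_force': array([ 0.36368011, -0.307622  ,  0.5363498 ]), 'moment': array([0.02767451, 0.0186591 , 0.02824267]), 'grip_width': 0.09512985722143306}
```

View pics/top0.png

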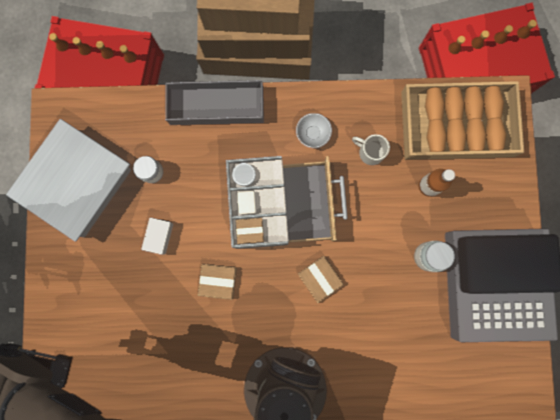

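View pics/side0.png

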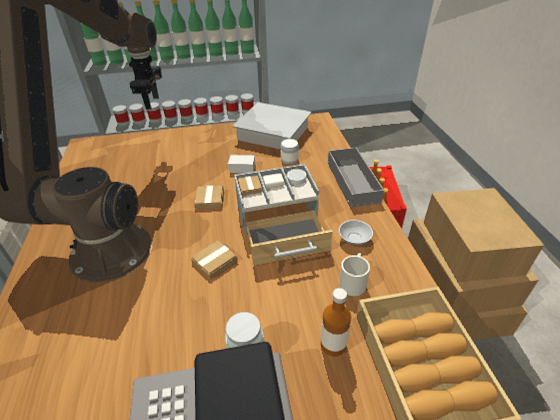

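Candidates: carton in a lane at top (249,231), and loose ones at (217,281) and (321,279) on the counter. The lane one fits, being in the display and the smallest. I'll confirm it in a crop.

Run:
```python
import cv2
i=cv2.imread('pics/top0.png')[145:305,190:360]
cv2.imwrite('pics/crop0.png',cv2.resize(i,None,fx=3.7,fy=3.7,interpolation=cv2.INTER_CUBIC))
```

```text
(no output)
```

View pics/crop0.png

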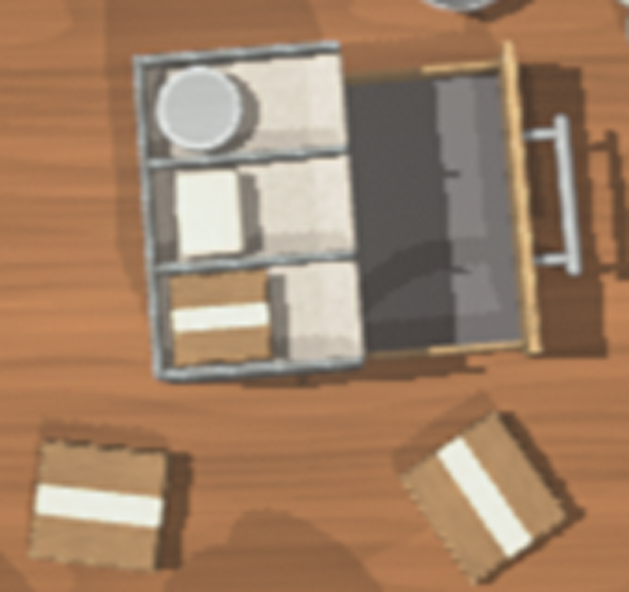

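```bash
cat >> h.py <<'E'
def crop2px(p,o=(190,145),s=3.7): return (np.atleast_2d(p).astype(float)+.5)/s-.5+np.array(o)
E
python3 - <<'E'
from h import *
from scipy.optimize import least_squares
c=load('top0')
uv=crop2px([(135,58),(340,44),(155,380),(363,365)])
S=np.array([(80,-126,140),(-80,-126,140),(80,126,140),(-80,126,140)])/1e3
def T(p,P): return R.from_euler('z',p[2]).apply(P)+[p[0],p[1],0]
W=atz(c,uv,.14);print(W.round(3))
r=least_squares(lambda p:(proj(c,T(p,S))-uv).ravel(),[W[:,0].mean(),W[:,1].mean(),1.57])
print(r.x.round(4),np.degrees(r.x[2]),r.fun.round(2))
np.save('stand.npy',r.x)
def inst(P): return R.from_euler('z',-r.x[2]).apply(P-[r.x[0],r.x[1],0])
print('carton',inst(atz(c,crop2px([(170,280),(268,272),(172,365),(271,358)]),.135)).round(4))
print('bar',inst(atz(c,crop2px([(562,118),(574,272)]),.073)).round(4))
print('panel outer',inst(atz(c,crop2px([(514,42),(540,352)]),.088)).round(4))
st=robot.read_state();Rt=rot(st['orientation']);print(Rt.as_matrix().round(3))
carton=T(r.x,np.array([[.032,.082,.135]]));print('carton world',carton)
E
```

```text
[[ 0.674  0.152  0.14 ]
 [ 0.681 -0.008  0.14 ]
 [ 0.424  0.139  0.14 ]
 [ 0.432 -0.02   0.14 ]]
[0.5527 0.0659 1.6197] 92.8004021049553 [ 0.01 -0.19  0.02 -0.46 -0.16  0.31  0.13  0.31]
carton [[ 0.0639  0.0491  0.135 ]
 [-0.0119  0.0484  0.135 ]
 [ 0.0663  0.1145  0.135 ]
 [-0.0098  0.1145  0.135 ]]
bar [[-0.2544 -0.0648  0.073 ]
 [-0.2535  0.0603  0.073 ]]
panel outer [[-0.2195 -0.1269  0.088 ]
 [-0.2197  0.1228  0.088 ]]
[[ 0.974 -0.     0.225]
 [-0.225 -0.001  0.974]
 [-0.    -1.    -0.001]]
carton world [[0.46923272 0.09382104 0.135     ]]
```

```bash
cat >> h.py <<'E'
try: SP=np.load('stand.npy')
except Exception: SP=None
def s2w(P): return R.from_euler('z',SP[2]).apply(P)+[SP[0],SP[1],0]
def w2s(P): return R.from_euler('z',-SP[2]).apply(np.array(P)-[SP[0],SP[1],0])
def togo(P_s):
    "shift (cm) and turn (deg) in tool axes to reach P_s (stand), tool z along stand -y, pointing down"
    st=robot.read_state();Rt=rot(st['orientation'])
    y=np.array([0,0,-1.]);z=R.from_euler('z',SP[2]).apply([0,-1,0]);x=np.cross(y,z)
    G=R.from_matrix(np.c_[x,y,z])
    print('at',w2s(st['ee_pos']).round(4),'t',st['time'],'F',st['contact_force'].round(2))
    print('shift',(Rt.inv().apply(s2w(P_s)-st['ee_pos'])*100).round(2),'turn',np.degrees((Rt.inv()*G).as_rotvec()).round(2))
E
python3 -c "
from h import *
togo([.039,.082,.20]);print(robot.grip_point_offset)"
```

```text
at [0.5624 0.3852 0.2141] t 0.1 F [ 0.36 -0.31  0.54]
shift [ 43.43   1.45 -42.11] turn [6.00e-02 7.42e+01 3.00e-02]
0.0188
```

Emit:
jog_arm(targets=[3.5,0.1,-3.4,0,6.2,0,7,0.2,-6.8,0,12.4,0,10.5,0.3,-10.2,0,18.6,0,14,0.4,-13.6,0,24.8,0,17.5,0.5,-17,0,31,0,21,0.6,-20.4,0,37.2,0,24.5,0.7,-23.8,0,43.4,0,28,0.8,-27.2,0,49.6,0,31.5,0.9,-30.6,0,55.8,0,35,1,-34,0,62,0,38.5,1.1,-37.4,0,68.2,0,42,1.2,-40.8,0,74.2,0], gripper=1)

```text
time: 1.3
ee_pos: [0.4587, 0.1151, 0.2026]
orientation: [0.511, -0.511, 0.489, -0.489]
contact_force: [0.2, 1.3, 0.5]
grip_width: 0.0049
```

```bash
python3 -c "
from h import *
togo([.039,.082,.155]);print(robot.read_state()['grip_width'])"
```

```text
at [0.0537 0.0915 0.2026] t 1.3 F [0.16 1.27 0.47]
shift [1.47 4.76 0.95] turn [ 0.   -0.26 -0.01]
0.00490798177345041
```

Emit:
jog_arm(targets=[0.7,1,0.5,0,0,0,1.45,2.5,0.95,0,0,0,1.45,3.8,0.95,0,0,0,1.45,4.7,0.95,0,0,0,1.45,4.7,0.95,0,0,0,1.45,4.7,0.95,0,0,0])

```text
time: 1.9
ee_pos: [0.4681, 0.1034, 0.1558]
orientation: [-0.512, 0.512, -0.487, 0.487]
contact_force: [0.3, 0.3, -0.3]
grip_width: 0.0003
```

Run:
```python
from h import *
togo([.039,.082,.135])
a=cap('wrist','w0')['image'];b=load('w0')
s=cap('side','s1')['image'][140:280,190:370]
im=np.hstack([cv2.resize(a,(400,300)),cv2.resize(s,(386,300),interpolation=cv2.INTER_CUBIC)])
cv2.imwrite('pics/both1.png',im[:,:,::-1])
```

```text
at [0.0417 0.0827 0.1558] t 1.9 F [ 0.27  0.29 -0.33]
shift [0.27 2.08 0.07] turn [ 0.01  0.06 -0.01]
```

View pics/both1.png

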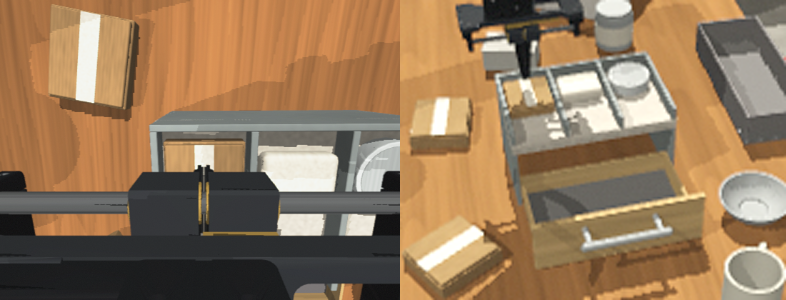

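The finger tips sit over the white strip of the lane carton (left half, 204,168), and the side view (526,85) agrees. Now I'll lower the tool.

Emit:
jog_arm(targets=[0,0.8,0,0,0,0,0,1.4,0,0,0,0,0,1.7,0,0,0,0,0,1.8,0,0,0,0,0,1.8,0,0,0,0])

```text
time: 2.5
ee_pos: [0.4682, 0.103, 0.1374]
orientation: [-0.512, 0.512, -0.488, 0.488]
contact_force: [0.3, 0.1, -0.1]
grip_width: 0.0005
```

Emit:
jog_arm(targets=[0,0.1,0,0,0,0,0,0.1,0,0,0,0])

```text
time: 2.7
ee_pos: [0.4682, 0.103, 0.1366]
orientation: [0.512, -0.512, 0.488, -0.488]
contact_force: [0.2, 1.2, -1.2]
grip_width: 0.0006
```

Emit:
jog_arm(targets=[0,0.1,0,0,0,0,0,0.1,0,0,0,0])

```text
time: 2.9
ee_pos: [0.4682, 0.103, 0.1356]
orientation: [0.512, -0.512, 0.488, -0.488]
contact_force: [-0.1, 0.5, 0.5]
grip_width: 0.0004
```

Emit:
jog_arm(targets=[0,0.05,0,0,0,0,0,0.1,0,0,0,0,0,0.1,0,0,0,0])

```text
time: 3.2
ee_pos: [0.4683, 0.103, 0.1348]
orientation: [0.512, -0.512, 0.488, -0.488]
contact_force: [-0.8, -0.2, 4.4]
grip_width: 0.0004
```

Emit:
jog_arm(targets=[0,0.05,0,0,0,0,0,0.05,0,0,0,0])

```text
time: 3.4
ee_pos: [0.4683, 0.103, 0.1346]
orientation: [0.512, -0.512, 0.488, -0.488]
contact_force: [-3.1, -0.0, 8.6]
grip_width: 0.0006
```

Emit:
jog_arm(targets=[0.2,0,0,0,0,0,0.5,0,0,0,0,0,0.9,0,0,0,0,0,1.2,0,0,0,0,0,1.5,0,0,0,0,0])

```text
time: 3.9
ee_pos: [0.4695, 0.0881, 0.1347]
orientation: [0.513, -0.512, 0.487, -0.488]
contact_force: [0.2, 1.8, 7.3]
grip_width: 0.0005
```

Run:
```python
from h import *
togo([-.08,.082,.135])
c=cap('side','s2')
for n in('top','wrist'): cap(n,n+'2')
s=c['image'][160:235,220:330]; w=load('wrist2')['image'];t=load('top2')['image'][145:255,210:350]
cv2.imwrite('pics/both2.png',np.hstack([cv2.resize(s,(400,273),interpolation=cv2.INTER_CUBIC),cv2.resize(t,(348,273),interpolation=cv2.INTER_CUBIC)])[:,:,::-1])
```

```text
at [0.0263 0.082  0.1347] t 3.9 F [0.23 1.79 7.35]
shift [10.63 -0.04  0.  ] turn [-0.1  -0.   -0.03]
```

View pics/both2.png

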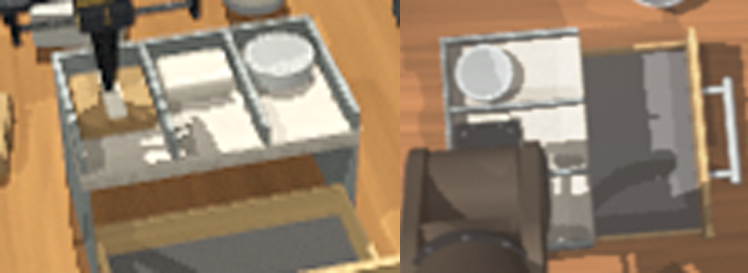

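The carton moves with the finger: the drag force of 1.8 N is 0.25 × 7.3 N, and its front edge is now nearer the lip. I'll continue.

Emit:
jog_arm(targets=[0.3,0,0,0,0,0,0.7,0,0,0,0,0,1.1,0,0,0,0,0,1.5,0,0,0,0,0,1.9,0,0,0,0,0,2.2,0,0,0,0,0])

```text
time: 4.65
ee_pos: [0.4706, 0.0661, 0.1347]
orientation: [0.513, -0.512, 0.487, -0.488]
contact_force: [-0.1, 1.2, 7.1]
grip_width: 0.0002
```

Emit:
jog_arm(targets=[0.25,0,0,0,0,0,0.5,0,0,0,0,0])

```text
time: 4.85
ee_pos: [0.4708, 0.0612, 0.1347]
orientation: [0.513, -0.512, 0.487, -0.488]
contact_force: [-0.2, 3.1, 7.6]
grip_width: 0.0004
```

Emit:
jog_arm(targets=[0.25,0,0,0,0,0,0.5,0,0,0,0,0])

```text
time: 5.05
ee_pos: [0.4711, 0.0563, 0.1348]
orientation: [0.513, -0.511, 0.487, -0.488]
contact_force: [0.2, 4.6, 9.5]
grip_width: 0.0005
```

Emit:
jog_arm(targets=[0.25,0,0,0,0,0,0.5,-0.02,0,0,0,0])

```text
time: 5.25
ee_pos: [0.4715, 0.0514, 0.1351]
orientation: [0.513, -0.511, 0.487, -0.488]
contact_force: [0.2, 4.3, 9.9]
grip_width: 0.0006
```

Emit:
jog_arm(targets=[0.25,-0.01,0,0,0,0,0.5,-0.03,0,0,0,0])

```text
time: 5.45
ee_pos: [0.4718, 0.0464, 0.1354]
orientation: [0.513, -0.511, 0.487, -0.488]
contact_force: [-0.5, 4.8, 10.6]
grip_width: 0.0001
```

Emit:
jog_arm(targets=[0.25,-0.02,0,0,0,0,0.5,-0.05,0,0,0,0])

```text
time: 5.65
ee_pos: [0.472, 0.0414, 0.1359]
orientation: [0.513, -0.511, 0.487, -0.488]
contact_force: [-0.7, 3.9, 9.5]
grip_width: 0.0004
```

Emit:
jog_arm(targets=[0.25,-0.02,0,0,0,0,0.5,-0.05,0,0,0,0])

```text
time: 5.85
ee_pos: [0.4722, 0.0364, 0.1364]
orientation: [0.513, -0.511, 0.487, -0.488]
contact_force: [-0.5, 4.2, 9.5]
grip_width: 0.0003
```

Emit:
jog_arm(targets=[0.25,-0.02,0,0,0,0,0.5,-0.05,0,0,0,0])

```text
time: 6.05
ee_pos: [0.4723, 0.0312, 0.1368]
orientation: [0.513, -0.512, 0.487, -0.488]
contact_force: [0.0, 2.7, 6.4]
grip_width: 0.0002
```

Emit:
jog_arm(targets=[0.25,0,0,0,0,0,0.5,0,0,0,0,0])

```text
time: 6.25
ee_pos: [0.4726, 0.0263, 0.1368]
orientation: [0.513, -0.512, 0.487, -0.488]
contact_force: [-0.3, 3.9, 8.6]
grip_width: 0.0005
```

Emit:
jog_arm(targets=[0.25,0,0,0,0,0,0.5,-0.02,0,0,0,0])

```text
time: 6.45
ee_pos: [0.4729, 0.0213, 0.137]
orientation: [0.513, -0.511, 0.487, -0.488]
contact_force: [-0.0, 3.6, 9.1]
grip_width: 0.0004
```

Emit:
jog_arm(targets=[0.25,-0.02,0,0,0,0,0.5,-0.03,0,0,0,0])

```text
time: 6.65
ee_pos: [0.473, 0.0163, 0.1373]
orientation: [0.513, -0.512, 0.487, -0.488]
contact_force: [-1.1, 3.5, 8.7]
grip_width: 0.0009
```

Emit:
jog_arm(targets=[0.25,-0.02,0,0,0,0,0.5,-0.04,0,0,0,0])

```text
time: 6.85
ee_pos: [0.4732, 0.0113, 0.1376]
orientation: [0.513, -0.512, 0.487, -0.488]
contact_force: [0.0, 3.9, 7.2]
grip_width: 0.0006
```

Run:
```python
from h import *
togo([-.08,.082,.135])
s=cap('side','s3')['image'][160:260,220:340];w=cap('wrist','w3')['image']
cv2.imwrite('pics/both3.png',np.hstack([cv2.resize(s,(400,333),interpolation=cv2.INTER_CUBIC),cv2.resize(w,(400,333))])[:,:,::-1])
```

```text
at [-0.0506  0.082   0.1376] t 6.85 F [0.01 3.93 7.19]
shift [2.94 0.26 0.  ] turn [-0.09 -0.   -0.02]
```

View pics/both3.png

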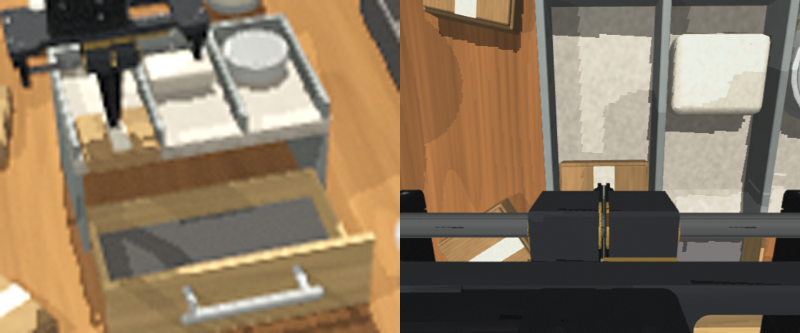

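The carton overhangs the lip (side crop 130,150), runs straight in its lane, and the soap and tin are untouched. I'll go on.

Emit:
jog_arm(targets=[0.25,0,0,0,0,0,0.5,-0.02,0,0,0,0])

```text
time: 7.15
ee_pos: [0.4735, 0.0064, 0.1379]
orientation: [0.513, -0.512, 0.487, -0.488]
contact_force: [0.2, 4.9, 8.8]
grip_width: 0.0003
```

Emit:
jog_arm(targets=[0.25,-0.02,0,0,0,0,0.5,-0.04,0,0,0,0])

```text
time: 7.35
ee_pos: [0.4738, 0.0014, 0.1383]
orientation: [0.513, -0.511, 0.487, -0.488]
contact_force: [-0.4, 5.5, 9.2]
grip_width: 0.0007
```

Emit:
jog_arm(targets=[0.25,-0.02,0,0,0,0,0.5,-0.04,0,0,0,0])

```text
time: 7.55
ee_pos: [0.4742, -0.0037, 0.1389]
orientation: [0.513, -0.511, 0.487, -0.488]
contact_force: [-1.2, 3.4, 12.1]
grip_width: 0.0007
```

Emit:
jog_arm(targets=[0.25,-0.06,0,0,0,0,0.5,-0.09,0,0,0,0])

```text
time: 7.75
ee_pos: [0.4742, -0.0088, 0.1396]
orientation: [0.513, -0.512, 0.487, -0.488]
contact_force: [0.1, 1.7, 6.3]
grip_width: 0.0003
```

Emit:
jog_arm(targets=[0.25,-0.01,0,0,0,0,0.5,-0.02,0,0,0,0])

```text
time: 7.95
ee_pos: [0.4744, -0.0138, 0.1396]
orientation: [0.512, -0.512, 0.487, -0.488]
contact_force: [0.5, 1.4, 6.5]
grip_width: 0.0001
```

Emit:
jog_arm(targets=[0.4,0,0,0,0,0,0.9,0,0,0,0,0])

```text
time: 8.15
ee_pos: [0.4749, -0.0228, 0.1398]
orientation: [0.513, -0.512, 0.487, -0.488]
contact_force: [-0.7, 1.0, 11.0]
grip_width: 0.0004
```

Run:
```python
from h import *
togo([-.08,.082,.135])
s=cap('side','s4')['image'][160:260,220:340];w=cap('wrist','w4')['image']
cv2.imwrite('pics/both4.png',np.hstack([cv2.resize(s,(400,333),interpolation=cv2.INTER_CUBIC),cv2.resize(w,(400,333))])[:,:,::-1])
```

```text
at [-0.0848  0.082   0.1398] t 8.15 F [-0.71  1.01 10.96]
shift [-0.48  0.48 -0.  ] turn [-0.1   0.01 -0.  ]
```

View pics/both4.png

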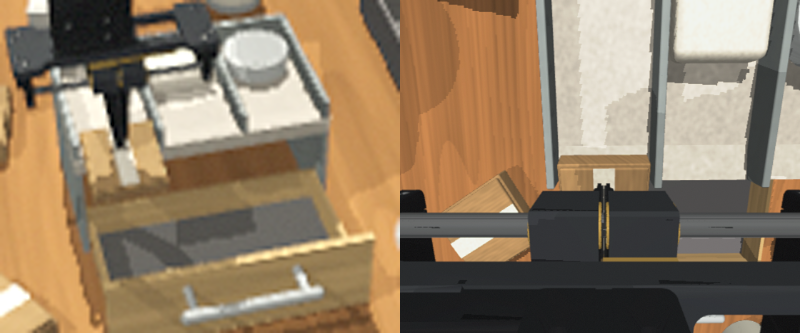

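Emit:
jog_arm(targets=[0.3,-0.05,0,0,0,0,0.6,-0.06,0,0,0,0])

```text
time: 8.45
ee_pos: [0.4754, -0.0292, 0.1404]
orientation: [0.512, -0.512, 0.487, -0.488]
contact_force: [0.8, -1.6, 5.5]
grip_width: 0.0005
```

Emit:
jog_arm(targets=[0.5,0,0,0,0,0,1,0,0,0,0,0])

```text
time: 8.65
ee_pos: [0.4752, -0.0392, 0.1397]
orientation: [0.512, -0.512, 0.488, -0.488]
contact_force: [0.3, -1.4, 0.1]
grip_width: 0.0004
```

Emit:
jog_arm(targets=[0,-1,0,0,0,0,-0.5,-2,0,0,0,0,-0.5,-3,0,0,0,0,-0.5,-3,0,0,0,0])

```text
time: 9.05
ee_pos: [0.4755, -0.0335, 0.1713]
orientation: [0.513, -0.512, 0.487, -0.488]
contact_force: [0.7, -0.2, -0.1]
grip_width: 0.0001
```

Run:
```python
from h import *
togo([-.08,.082,.135])
s=cap('side','s5')['image'][160:260,220:340];w=cap('wrist','w5')['image']
cv2.imwrite('pics/both5.png',np.hstack([cv2.resize(s,(400,333),interpolation=cv2.INTER_CUBIC),cv2.resize(w,(400,333))])[:,:,::-1])
```

```text
at [-0.0955  0.082   0.1713] t 9.05 F [ 0.67 -0.15 -0.15]
shift [-1.55  3.63 -0.01] turn [-0.15  0.04  0.03]
```

View pics/both5.png

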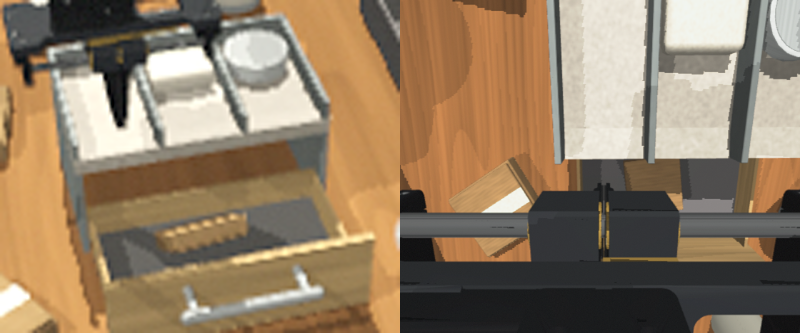

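Emit:
jog_arm(targets=[2,-3,0,0,0,0,6,-3,2,0,0,0,10,-3,4,0,0,0,14,-3,6,0,0,0,18,-3,8.2,0,0,0,22,-3,8.2,0,0,0,23.5,-3,8.2,0,0,0,23.5,-3,8.2,0,0,0])

```text
time: 9.95
ee_pos: [0.5678, -0.2659, 0.1987]
orientation: [-0.511, 0.512, -0.489, 0.488]
contact_force: [0.7, 0.6, -0.3]
grip_width: 0.0003
```

Run:
```python
from h import *
togo([-.30,0,.068])
t=cap('top','t6')['image'][145:255,210:370];s=cap('side','s6')['image'][150:270,220:340]
cv2.imwrite('pics/both6.png',np.hstack([cv2.resize(t,(480,330),interpolation=cv2.INTER_CUBIC),cv2.resize(s,(320,330),interpolation=cv2.INTER_CUBIC)])[:,:,::-1])
```

```text
at [-0.3322  0.0011  0.1987] t 9.95 F [ 0.71  0.6  -0.26]
shift [-3.21 13.08  0.12] turn [ 0.06 -0.13 -0.04]
```

View pics/both6.png

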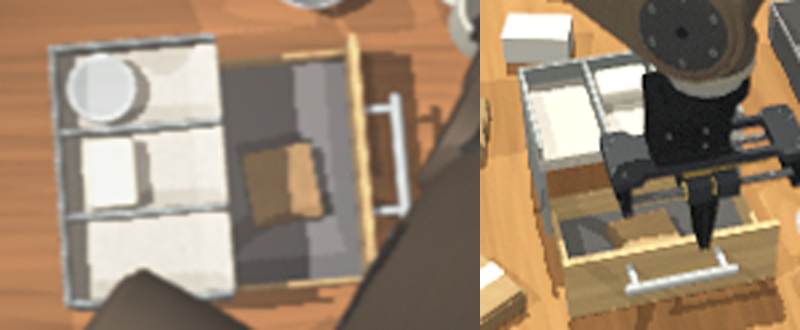

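The carton lies flat, bottom up, fully inside the drawer (left crop 285,185), and the tin and soap haven't moved. Next is the drawer bar.

Emit:
jog_arm(targets=[0,4,0,0,0,0,0,8,0,0,0,0,0,11.5,0,0,0,0,0,13.5,0,0,0,0,0,13.6,0,0,0,0,0,13.6,0,0,0,0])

```text
time: 10.65
ee_pos: [0.5686, -0.2635, 0.0644]
orientation: [0.512, -0.512, 0.487, -0.487]
contact_force: [0.4, -0.3, -0.1]
grip_width: 0.0001
```

Emit:
jog_arm(targets=[-1.5,0,0,0,0,0,-3.5,0,0,0,0,0,-5,0,0,0,0,0,-5.8,0,0,0,0,0,-6.2,0,0,0,0,0,-6.4,0,0,0,0,0,-6.6,0,0,0,0,0])

```text
time: 11.35
ee_pos: [0.5654, -0.199, 0.0639]
orientation: [0.512, -0.512, 0.487, -0.488]
contact_force: [1.0, -3.0, 0.4]
grip_width: 0.0006
```

Emit:
jog_arm(targets=[-0.4,0,0,0,0,0,-1,0,0,0,0,0,-1.8,0,0,0,0,0,-2.6,0,0,0,0,0,-3.4,0,0,0,0,0,-4.2,0,0,0,0,0,-5,0,0,0,0,0,-5.8,0,0,0,0,0,-6.6,0,0,0,0,0,-7.4,0,0,0,0,0,-8.2,0,0,0,0,0,-9,0,0,0,0,0])

```text
time: 12.55
ee_pos: [0.5605, -0.108, 0.0636]
orientation: [-0.512, 0.512, -0.488, 0.487]
contact_force: [-0.4, -2.5, 1.2]
grip_width: 0.0003
```

Emit:
jog_arm(targets=[-0.5,0,0,0,0,0,-1,0,0,0,0,0,-1.5,0,0,0,0,0,-2,0,0,0,0,0,-2.4,0,0,0,0,0])

```text
time: 13.05
ee_pos: [0.5594, -0.0843, 0.0637]
orientation: [-0.512, 0.512, -0.488, 0.488]
contact_force: [-0.7, -3.4, -0.1]
grip_width: 0.0005
```

Emit:
jog_arm(targets=[-0.2,0,0,0,0,0,-0.4,0,0,0,0,0])

```text
time: 13.25
ee_pos: [0.5593, -0.0806, 0.0637]
orientation: [-0.512, 0.512, -0.488, 0.488]
contact_force: [-1.6, -2.5, -0.2]
grip_width: 0.0003
```

Emit:
jog_arm(targets=[-0.2,0,0,0,0,0,-0.4,0,0,0,0,0])

```text
time: 13.45
ee_pos: [0.5591, -0.0767, 0.0637]
orientation: [0.512, -0.512, 0.488, -0.488]
contact_force: [-1.0, -2.4, 0.3]
grip_width: 0.0005
```

Emit:
jog_arm(targets=[-0.2,0,0,0,0,0,-0.4,0,0,0,0,0])

```text
time: 13.65
ee_pos: [0.5589, -0.0726, 0.0637]
orientation: [0.512, -0.512, 0.488, -0.488]
contact_force: [-0.9, -3.3, -1.0]
grip_width: 0.0005
```

Emit:
jog_arm(targets=[-0.1,0,0,0,0,0,-0.3,0,0,0,0,0])

```text
time: 13.85
ee_pos: [0.559, -0.0709, 0.0638]
orientation: [-0.512, 0.513, -0.487, 0.488]
contact_force: [-3.2, -24.0, -1.8]
grip_width: 0.0005
```

Emit:
jog_arm(targets=[-0.1,0,0,0,0,0,-0.3,0,0,0,0,0])

```text
time: 14.05
ee_pos: [0.559, -0.0704, 0.0639]
orientation: [-0.512, 0.514, -0.486, 0.489]
contact_force: [-6.6, -43.9, -4.4]
grip_width: 0.0006
```

The drawer is at its hard stop. I'll back off and rise.

Emit:
jog_arm(targets=[0.5,0,0,0,0,0,2,0,0,0,0,0,5,0,0,0,0,0,9,0,0,0,0,0,12,-2,0,0,0,0,12,-6,0,0,0,0,13,-10,0,0,0,0,17,-13,0,0,0,0,20,-13,0,0,0,0,20,-13,0,0,0,0])

```text
time: 15.05
ee_pos: [0.5686, -0.27, 0.1946]
orientation: [0.512, -0.511, 0.487, -0.489]
contact_force: [-0.5, 0.8, -0.5]
grip_width: 0.0002
```

Run:
```python
from h import *
togo([-.30,0,.068])
t=cap('top','t7')['image'];s=cap('side','s7')['image']
cv2.imwrite('pics/both7.png',np.hstack([cv2.resize(t[145:255,210:370],(480,330),interpolation=cv2.INTER_CUBIC),cv2.resize(s[150:270,220:336],(320,330),interpolation=cv2.INTER_CUBIC)])[:,:,::-1])
```

```text
at [-0.3363  0.0005  0.1946] t 15.05 F [-0.53  0.77 -0.53]
shift [-3.650e+00  1.265e+01  1.000e-02] turn [-0.14 -0.15  0.08]
```

View pics/both7.png

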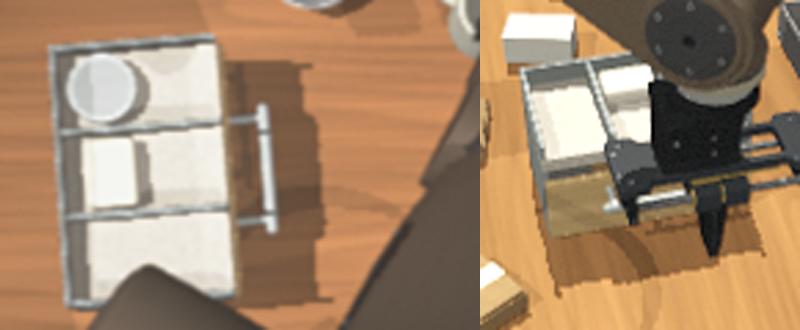

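```bash
python3 -c "
from h import *
c=load('t7');p=np.array([[210+265/3,145+105/3],[210+272/3,145+230/3]])
print(w2s(atz(c,p,.073)).round(4))
print(robot.job_done())"
```

```text
[[-0.1249 -0.0638  0.073 ]
 [-0.1225  0.0613  0.073 ]]
the job is handed in; nothing more can be done
None
```

The carton is in the drawer, the drawer is shut, and the job is handed in at about 15 s. No verdict came back.

- **Carton:** I took the smallest one, in the lane at y = +82 mm, and dragged it over the lip with closed fingertips. The press force read 4 to 12 N between moves. A picture showed it lying flat, bottom up, inside the open drawer.
- **Drawer:** I pushed it by the bar until it stopped hard. My last 3 mm command ran into the stop, and the force read about 44 N at the fingertips. That is over the 40 N limit set for the arm and gripper body, but I saw only the fingers touching the bar.
- **Last checks:** The final picture puts the bar at x = -0.122 to -0.125 m of the display. That is about what a shut drawer should give, but this measurement alone can't prove the 6 mm limit; the hard stop is the stronger sign. The tin and soap look unmoved. The arm ended clear of everything. I couldn't see the carton once the drawer was shut, and I didn't check the other counter items closely.

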